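# Turn the filter leaf onto the viewing plate

## Task

The lens cap lying on the white plate of the filter book is in the way: push it off the plate so that it lies flat on the bench, then turn the book's black leaf over its spine with your fingertips until it lies flat on the white plate. Only push: do not pick anything up or press hard on it, do not drag the book out of its place, and leave the other things around it alone.

Things in the scene. Friction and masses are not known exactly. Their poses are not given: they have to be found in the camera images.
- book: optical filter swatch book lying open on the bench, loose, 1 kg. Base 140 mm along its x (the spine) by 300 mm along its y, 8 mm thick: dark grey plate on its -y half (robot's right), white plate on its +y half. Origin: centre of its underside, under the spine; z up. Yaw within 0.4 rad of the world's. Spine knuckles are 10 mm wide and rise to 16 mm above the bench
- spine (a point): middle of the hinge line, 11 mm above the bench; the hinge line runs along the book's x
- leaf (a joint): angle (rad) of the book's one leaf about the spine: 0 = flat over the dark grey plate, 1.57 = upright, 3.14 = flat over the white plate, where the hinge stops. It starts ajar, at 0.45 to 0.85. The hinge is stiff (0.14 N m of friction): the leaf stays where it is left and has to be pushed all the way. Lying flat, its underside is 8.5 mm and its top 13.5 mm above the bench
- leaf_edge (a point): middle of the outer end of the leaf's tab, 153 mm from the hinge line, mid thickness; moves with the leaf. The leaf is a rigid black plate with four round glass windows, 110 g, 5 mm thick, 126 mm along the spine; it reaches 140 mm from the hinge line, and in its middle a tab 44 mm wide reaches 153 mm
- cap: black lens cap, a flat disc 52 mm across and 13 mm high, about 40 g, loose, lying on the white plate (underside 8 mm above the bench); origin at the centre of its underside, z up; 65 mm of bench or more beyond the white plate's outer (+y) edge is free for it
- barrel: lens barrel, upright black stepped cylinder, 54 mm across, 60 mm high, beyond the far side of the book; bystander, origin at the centre of its underside, leave it alone
- cell: aluminium lens cell, short stepped cylinder, 60 mm across, 30 mm high, beyond the far side of the book; bystander, origin at the centre of its underside, leave it alone
- jar: small amber jar with a lid, 52 mm across, 70 mm high, at the far right of the book; bystander, origin at the centre of its underside, leave it alone
- loupe: black eye loupe, waisted cylinder, 42 mm across, 40 mm high, on the robot's side of the book, to the left; bystander, origin at the centre of its underside, leave it alone
- driver: screwdriver, 150 mm long, lying along the robot's side of the book (origin at mid length); bystander, origin at the centre of its underside, leave it alone
- retainer: flat brass ring, 48 mm across, 8 mm high, at the far left of the book; bystander, origin at the centre of its underside, leave it alone
There are look-alikes about, which are no part of the job. Several things have the shape of the cap; the one meant has the colours described above.

How it is judged:
On the way, in this order (a step that is already met when the one before it is completed fails the run):
1. the lens cap is off the plate, lying flat on the bench (height (world z) of cap between -0.006 and 0.004 m and angle between cap's own z axis and vertical below 0.12 rad and linear speed of cap below 0.03 m/s), for 0.2 s.
2. the leaf is turned over, flat on the white plate (value of joint leaf above 3.05 rad), for 0.2 s.
At the end, for the whole second after the job is handed in: the leaf lies flat on the white plate (joint within 0.09 rad of 3.14) and at rest; the lens cap lies flat (tilt under 0.12 rad) and still on the bench, clear of the plate (underside within 4 mm of the bench) (all of step 1 and value of joint leaf above 3.05 rad and velocity of joint leaf between -0.05 and 0.05 rad/s); the robot touches nothing.
It fails at once if the lens cap is lifted (30 mm or more above the bench) (height (world z) of cap above 0.03 m).
It fails at once if the book is lifted, tipped or shifted by more than 30 mm (distance of spine from where it was at the start of the episode above 0.03 m or angle between book's own z axis and vertical above 0.1 rad).
It fails at once if the leaf or the cap is squeezed or pressed with more than 60 N (contact force between the fingers and leaf above 60 N or contact force between the fingers and cap above 60 N).
It fails at once if one of the things around the book is moved by more than 20 mm (distance of any of barrel, cell, jar, loupe, driver, retainer from where it was at the start of the episode above 0.02 m).
It also fails if it takes over 61 s, if anything falls off the work surface, if the arm or the gripper's body presses on something with over 40 N, if the wrist force passes 120 N, or if a joint passes its speed limit or range.

## Robot

A 7-joint arm with a two-finger parallel gripper is mounted at the origin on the work surface. World frame = base frame: x ahead of the robot, y to its left, z up, the work surface at z = 0. Lengths are in m, angles in rad, forces in N, time in s.
With the tool pointing down it reaches from about 0.425 to 0.925 m from the base axis. Payload 6.8 kg.
Tool frame: the origin (TCP) lies at the very end of the fingers, on their centre line; the grasp point (between the pads) lies 19 mm behind it; z points along the fingers, y is the line along which they close (so a half turn about z gives the same grasp; the last joint's range is limited). The gripper opens to 85 mm and grips with 20 to 120 N. Pads are 22 mm wide; open, the fingers measure 114 mm over their backs; the gripper's body (76 mm by 85 mm) begins 54 mm behind the grasp point. The pads swing forward as they close: fully open they stand 13 mm farther back than shut.
Start: joints at [1.1, 0.477, 0.022, 1.555, -0.011, 1.109, -0.083], TCP at [0.24, -0.631, 0.231] pointing down, gripper open.
Joint ranges: [-2.96, 2.96], [-0.34, 2.1], [-1.41, 1.46], [0.24, 2.44], [-1.37, 4.51], [0.17, 1.92], [-2.96, 2.96]. Speed limits (rad/s): [2.39, 2.39, 3.14, 3.14, 3.14, 3.14, 3.14].

## Interface

Orientations are given as a rotation vector (axis times angle).
In Python, from bench import monitor, optics, r gives the robot as it stands.
- The arm moves only by the shell command python3 -m crank 'ROWS' [OPENING] [FORCE]. ROWS is JSON, a list of rows, each a list of 2 entries, a list of its own where there are three numbers: the shift along the tool's x, y, z in cm, then the turn, a rotation vector about the tool's x, y, z in rad. A call has 1 to 5 rows; each row shifts and turns the commanded pose from where the row before left it, along the tool's axes as they then stand; what a row does not reach is not made up. A row lasts 1/10 s, in which the tool goes at most 50 mm and 8.59 degrees, less where a joint would pass 70% of its speed; a pose out of reach is approached as far as the arm can. A call is refused whole if a number of a shift passes 5 or a number of a turn 0.15, either way. A call with a gripper value outside its range is refused whole. OPENING is the finger opening in cm, from 0 to 8.54, set as the call begins (- or left out, the last holds). The fingers move at their own pace and stop on an object; FORCE is the grip in N (left out, the last holds). Time passes only in rows, so rows that do not move let the fingers close. It gives the time, the measured TCP pose, the force, the opening and the grip force at its end, in the units of the state.
- monitor.get_obs(): the state, without advancing time (a new reading comes with each control period).
- optics.grab_frame(name): name is "scene" or "top"; returns (picture, depth): 420x560x3 uint8, red, green, blue; 420x560 float32, m along the optical axis (not along the pixel's ray), 0 where there is no reading.
- optics.camera_model(name): a dict with "vertical_fov" (degrees; the focal length in pixels is half the picture's height over the tangent of half this angle, whatever the lens; pixels are square), "cx", "cy" (the principal point, pixels), "R" (3x3) and "t" (3): a world point X has camera coordinates R X + t. Camera axes: x right, y down, z forward; pixel columns grow to the right and rows downward; lengths in m; the calibration is good to about 2 mm. A picture is of the moment at which its call begins. camera_model takes no time and is no camera call.
- r.hand_in(): hands the job in; it is judged then, once.
The state is a dict: "clock": time; "joints": joint angles; "qvel": joint speeds; "tau": joint torques, N m; "tcp_pos": TCP position; "orientation": TCP orientation; "contact_force": force on the tool from outside, world axes, zero at the start; "moment": the same for the moment, N m; "grip_width": finger opening in m; "gripper_force": force on a finger pad.
Only numpy, scipy, OpenCV 4.12 (cv2) and the standard library are available. Lean on these libraries where they do the work, as an engineer would, in place of code of your own. Each camera call takes 0.05 s, during which the arm holds its last target. There are 200 camera calls.

## Working session

There is one attempt and no reset: what is moved stays moved. The work goes in short steps, Python scripts to look and compute and a shell command to move; the robot and the scene stay as the last step left them, time stands still between calls to the robot, and variables do not carry over. Pictures are saved under pics/ and viewed, at most 10 in all, crops included, and the job is handed in when it is done.

```bash
ls; mkdir -p pics
cat > h.py <<'E'
import numpy as np, cv2
from bench import monitor, optics, r
def grab(n,f=None):
    im,d=optics.grab_frame(n)
    np.savez('/tmp/%s.npz'%n,im=im,d=d)
    if f: cv2.imwrite('pics/'+f,im[:,:,::-1])
    return im,d
def cam(n):
    c=optics.camera_model(n); return 210/np.tan(np.radians(c['vertical_fov'])/2),c['cx'],c['cy'],np.array(c['R']),np.array(c['t'])
def cloud(n,d):
    f,cx,cy,R,t=cam(n); v,u=np.mgrid[:420,:560]
    P=np.stack([(u-cx)/f*d,(v-cy)/f*d,d],-1)
    return (P-t)@R
E
python3 - <<'E'
from h import *
for n in('top','scene'):
    im,d=grab(n,n+'0.png'); print(optics.camera_model(n))
s=monitor.get_obs(); print(s)
E
```

```text
pics
{'vertical_fov': 47.79284916383453, 'cx': 284.69263777602515, 'cy': 205.15349015110908, 'R': array([[-0.02003751, -0.99976181, -0.00865024],
       [-0.98090237,  0.02133225, -0.19332737],
       [ 0.19346585,  0.00461124, -0.98109617]]), 't': array([0.04475274, 0.55049111, 0.6660256 ])}
{'vertical_fov': 55.659439694065846, 'cx': 280.6422187452719, 'cy': 215.9948517471536, 'R': array([[ 0.43261338,  0.90138207,  0.01886859],
       [ 0.62467787, -0.28458875, -0.72717729],
       [-0.65009478,  0.32637342, -0.68619033]]), 't': array([-0.24707945, -0.30107484,  1.16595447])}
{'clock': 0.1, 'joints': array([ 1.09986172,  0.47770376,  0.02232137,  1.556321  , -0.01149845,
        1.1092804 , -0.08312442]), 'qvel': array([-0.00074159, -0.0009197 ,  0.00152402, -0.00149865,  0.00071439,
        0.00162042,  0.00013779]), 'tau': array([ 4.12908397e-03, -5.97758532e+01,  1.61388986e+00, -2.81951845e+01,
        1.29369978e-02,  5.06799814e-03,  8.27879376e-06]), 'tcp_pos': array([ 0.2393968 , -0.630574  ,  0.23044502]), 'orientation': array([-3.08852046e+00, -5.66564898e-01,  6.11209497e-04]), 'contact_force': array([0.4566491 , 0.04924921, 0.0678239 ]), 'moment': array([ 0.00748176, -0.02238868,  0.009683  ]), 'gripper_force': 0.0, 'grip_width': 0.08548814027868214}
```

View pics/top0.png

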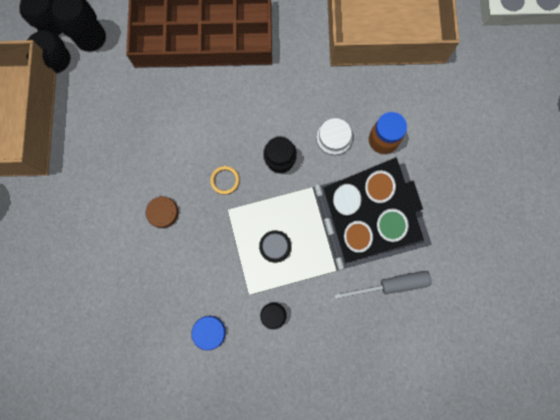

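View pics/scene0.png

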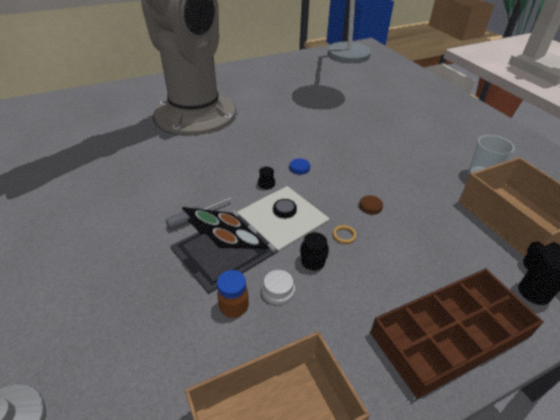

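The top view shows the white plate around (282,241), with the black cap on it at (275,246). The leaf is ajar to the right at about (375,215). The loupe is at (273,316), the ring at (225,180), the barrel at (280,154), the cell at (335,136), the jar at (390,130) and the driver at (385,287). Disc-shaped candidates for the cap are black (275,246), blue (208,333) and brown (161,212). Only the first is black and on the white plate.

Run:
```python
from h import *
z=np.load('/tmp/top.npz'); im,d=z['im'],z['d']
P=cloud('top',d)
cv2.imwrite('pics/crop0.png',cv2.resize(im[150:345,195:445,::-1],None,fx=3,fy=3,interpolation=cv2.INTER_CUBIC))
def at(u,v): return P[v,u].round(4)
w=(im.min(-1)>170)&(np.abs(P[...,2]-.008)<.006)
n,l,st,c=cv2.connectedComponentsWithStats(w.astype(np.uint8)); k=l[241,300]; m=l==k
pts=P[m][:,:2]; rc=cv2.minAreaRect(pts.astype(np.float32)); print('white',rc,cv2.boxPoints(rc),P[m][:,2].mean())
for n,(u,v,rr) in dict(cap=(275,246,18),loupe=(273,316,15),ring=(225,180,17),blue=(208,333,18),brown=(161,212,17),barrel=(280,154,18)).items():
    q=P[v-rr:v+rr,u-rr:u+rr].reshape(-1,3); col=im[v-rr:v+rr,u-rr:u+rr].reshape(-1,3)
    q2=q[q[:,2]>(.014 if n=='cap' else .004)]; 
    print(n,at(u,v),q2.min(0).round(3),q2.max(0).round(3),((q2.min(0)+q2.max(0))/2).round(3))
# leaf
q=P[160:275,318:440].reshape(-1,3); q=q[(q[:,2]>.018)&(q[:,2]<.14)]
print(len(q),at(415,197),at(412,180),at(425,237))
for p in [(403,165),(420,205),(427,240),(320,187),(340,268),(330,227),(375,190),(393,225),(330,296),(430,275)]: print(p,at(*p))
```

```text
white ((0.5053711533546448, 0.04116030037403107), (0.1417306512594223, 0.1428792029619217), 14.021393775939941) [[ 0.41930854  0.09330183]
 [ 0.45392597 -0.04532033]
 [ 0.59143376 -0.01098123]
 [ 0.55681634  0.12764093]] 0.008068270715951646
cap [0.4929 0.0498 0.0224] [0.412 0.026 0.014] [0.519 0.075 0.76 ] [0.465 0.051 0.387]
loupe [0.3871 0.054  0.0388] [0.367 0.03  0.004] [0.412 0.075 0.76 ] [0.389 0.053 0.382]
ring [6.064e-01 1.313e-01 3.000e-04] [0.412 0.03  0.004] [0.629 0.155 0.76 ] [0.521 0.093 0.382]
blue [0.3631 0.1541 0.0159] [0.338 0.03  0.004] [0.412 0.182 0.76 ] [0.375 0.106 0.382]
brown [0.5523 0.232  0.014 ] [0.412 0.03  0.004] [0.578 0.259 0.76 ] [0.495 0.145 0.382]
barrel [0.6307 0.0388 0.0594] [0.412 0.014 0.004] [0.66  0.067 0.76 ] [0.536 0.04  0.382]
7070 [ 0.5501 -0.1525  0.0996] [ 0.5998 -0.1773 -0.0007] [ 0.5039 -0.1891  0.0073]
(403, 165) [ 0.6235 -0.1622  0.0074]
(420, 205) [ 0.538  -0.1582  0.1014]
(427, 240) [ 0.4991 -0.1921  0.0068]
(320, 187) [ 0.5878 -0.0242  0.014 ]
(340, 268) [ 0.457  -0.0506  0.0174]
(330, 227) [ 0.5218 -0.0376  0.0168]
(375, 190) [ 0.569  -0.1026  0.0666]
(393, 225) [ 0.5143 -0.1243  0.0746]
(330, 296) [ 0.4147 -0.0349 -0.0006]
(430, 275) [ 0.4441 -0.1938  0.0022]
```

View pics/crop0.png

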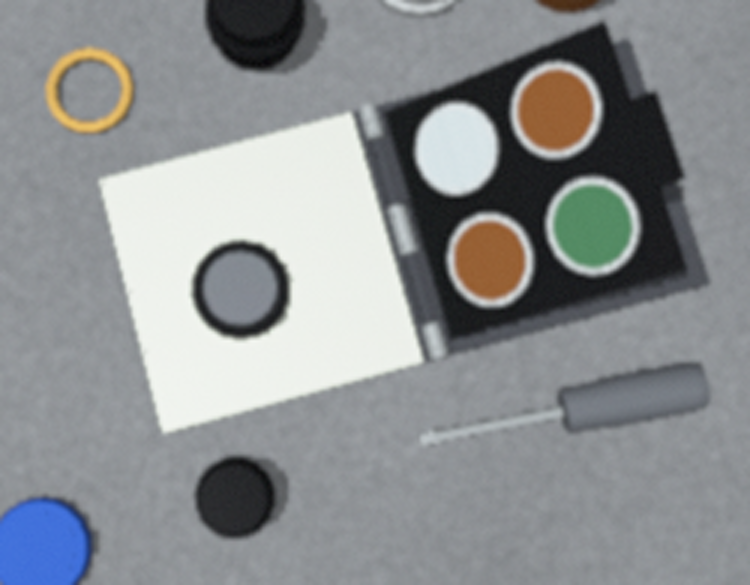

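The crop confirms the dark cap with a black rim on the white plate at crop (240,288). It is the only black disc there; the blue disc at (42,545) and the brown one are off the plate. Cap top z is 21–22 mm and its centre is about (0.493, 0.050). The book's yaw is 0.245 rad and the spine is about (0.524, -0.035), which fits the knuckle points.

```bash
cat >> h.py <<'E'
from scipy.spatial.transform import Rotation as Ro
S=np.array([.5244,-.035,0]); A=np.radians(14.02)
B=np.array([[np.cos(A),np.sin(A),0],[-np.sin(A),np.cos(A),0],[0,0,1]]) # world->book
GOAL=Ro.from_matrix(np.stack([B[1],B[0],[0,0,-1]],1))
def where():
    s=monitor.get_obs(); b=B@(s['tcp_pos']-S); Rt=Ro.from_rotvec(s['orientation'])
    print('t%.1f book(mm)'%s['clock'],(b*1e3).round(1),'turn left',(Rt.inv()*GOAL).as_rotvec().round(3),'F',(B@s['contact_force']).round(1),'w',s['grip_width'].round(4),'j',s['joints'].round(2))
if __name__=='__main__': where()
E
python3 -m crank '[[[3.15,-3.35,0.3],[0,0,0]],[[3.15,-3.35,0.3],[0,0,0]],[[3.15,-3.35,0.3],[0,0,0]],[[3.15,-3.35,0.3],[0,0,0]],[[3.15,-3.35,0.3],[0,0,0]]]' 2 20; python3 h.py
```

```text
clock: 0.6
tcp_pos: [0.3276, -0.4166, 0.2159]
orientation: [-3.09, -0.567, 0.0]
contact_force: [1.3, 1.1, 0.5]
grip_width: 0.0201
gripper_force: 0.0Traceback (most recent call last):
  File "h.py", line 21, in <module>
    if __name__=='__main__': where()
                             ~~~~~^^
  File "h.py", line 20, in where
    print('t%.1f book(mm)'%s['clock'],(b*1e3).round(1),'turn left',(Rt.inv()*GOAL).as_rotvec().round(3),'F',(B@s['contact_force']).round(1),'w',s['grip_width'].round(4),'j',s['joints'].round(2))
                                                                                                                                                ^^^^^^^^^^^^^^^^^^^^^
AttributeError: 'float' object has no attribute 'round'
```

Works as predicted; I'll travel on, then turn.

```bash
sed -i "s/s\['grip_width'\].round(4)/round(s['grip_width'],4)/" h.py
python3 -m crank '[[[3.15,-3.35,0.3],[0,0,0]],[[3.15,-3.35,0.3],[0,0,0]],[[3.15,-3.35,0.3],[0,0,0]],[[3.15,-3.35,0.3],[0,0,0]],[[3.15,-3.35,0.3],[0,0,0]]]' >/dev/null
python3 -m crank '[[[3.15,-3.35,0.3],[0,0,0]],[[3.15,-3.35,0.3],[0,0,0]],[[3.15,-3.35,0.3],[0,0,0]],[[3.15,-3.35,0.3],[0,0,0]],[[2,-2,0.3],[0,0,0]]]' >/dev/null
python3 -m crank '[[[0,0,0],[0,0,-0.145]],[[0,0,0],[0,0,-0.145]],[[0,0,0],[0,0,-0.145]],[[0,0,0],[0,0,-0.145]],[[0,0,0],[0,0,-0.145]]]' >/dev/null
python3 -m crank '[[[0,0,0],[0,0,-0.145]],[[0,0,0],[0,0,-0.145]],[[0,0,0],[0,0,-0.145]],[[0,0,0],[0,0,-0.145]],[[0,0,0],[0,0,-0.14]]]' >/dev/null
python3 h.py
```

```text
t2.6 book(mm) [-20.9  30.6 186. ] turn left [-0.001 -0.    -0.002] F [-1.   0.3 -0.1] w 0.02 j [ 0.41  0.3  -0.6   1.99  0.21  0.92 -0.06]
```

```bash
python3 -m crank '[[[0.9,1.1,3],[0,0,0]],[[0,0,3],[0,0,0]],[[0,0,3],[0,0,0]],[[0,0,3],[0,0,0]],[[0,0,2.5],[0,0,0]]]' >/dev/null
python3 -m crank '[[[0,0,1],[0,0,0]],[[0,0,1],[0,0,0]],[[0,0,0.7],[0,0,0]],[[0,0,0],[0,0,0]]]' >/dev/null
python3 h.py
python3 - <<'E'
from h import *
im,d=grab('scene')
cv2.imwrite('pics/s1.png',cv2.resize(im[140:300,160:400,::-1],None,fx=3,fy=3,interpolation=cv2.INTER_CUBIC))
E
```

```text
t3.5 book(mm) [-9.5 39.5 14.2] turn left [-0.     0.    -0.008] F [-0.3  0.3  0.8] w 0.0202 j [ 0.25  0.57 -0.47  2.08  0.46  0.59 -0.3 ]
```

View pics/s1.png

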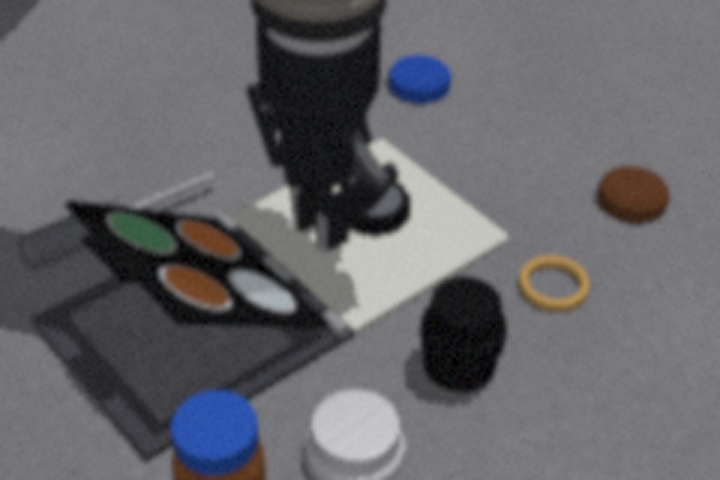

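The fingers (crop 300–340, 240) stand on the white plate between the spine and the cap (385,210), centred on it. I'll lower by 3 mm and push towards +y'.

```bash
python3 -m crank '[[[0,0,0.3],[0,0,0]],[[0.5,0,0],[0,0,0]],[[0.5,0,0],[0,0,0]],[[0.5,0,0],[0,0,0]],[[0.5,0,0],[0,0,0]]]' >/dev/null; python3 h.py
python3 -m crank '[[[0.7,0,0],[0,0,0]],[[0.7,0,0],[0,0,0]],[[0.7,0,0],[0,0,0]],[[0.7,0,0],[0,0,0]],[[0.7,0,0],[0,0,0]]]' >/dev/null; python3 h.py
python3 -m crank '[[[0.7,0,0],[0,0,0]],[[0.7,0,0],[0,0,0]],[[0.7,0,0],[0,0,0]],[[0.7,0,0],[0,0,0]],[[0,0,0],[0,0,0]]]' >/dev/null; python3 h.py
python3 - <<'E'
from h import *
im,d=grab('scene')
cv2.imwrite('pics/s2.png',cv2.resize(im[140:300,160:400,::-1],None,fx=3,fy=3,interpolation=cv2.INTER_CUBIC))
E
```

```text
t4.0 book(mm) [-9.2 60.1 11.5] turn left [ 0.     0.    -0.007] F [-0.1 -0.2 -0.1] w 0.02 j [ 0.21  0.57 -0.46  2.09  0.46  0.57 -0.35]
t4.5 book(mm) [-9.1 95.2 11.3] turn left [ 0.     0.    -0.008] F [ 0.5 -1.2  0.4] w 0.0201 j [ 0.14  0.57 -0.46  2.11  0.46  0.57 -0.42]
t5.0 book(mm) [ -8.8 124.   11.4] turn left [ 0.    -0.001 -0.006] F [-0.3  1.2  0.1] w 0.0199 j [ 0.08  0.56 -0.46  2.11  0.46  0.56 -0.48]
```

View pics/s2.png

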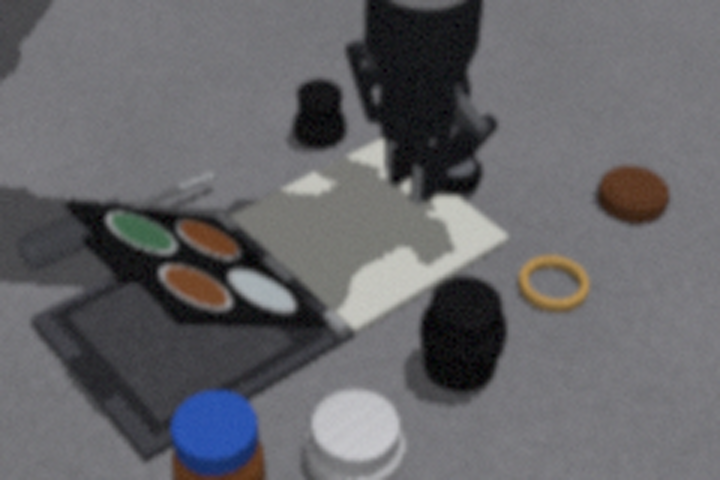

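The cap (465,175) now straddles the plate's outer edge and the book has not moved. I'll push 26 mm more, back off and rise.

```bash
python3 -m crank '[[[0.6,0,0],[0,0,0]],[[0.6,0,0],[0,0,0]],[[0.6,0,0],[0,0,0]],[[0.6,0,0],[0,0,0]],[[0.2,0,0],[0,0,0]]]' >/dev/null; python3 h.py
python3 -m crank '[[[0,0,0],[0,0,0]],[[-1,0,0],[0,0,0]],[[-1,0,0],[0,0,0]],[[-2,0,-3],[0,0,0]],[[-3,0,-4],[0,0,0]]]' >/dev/null; python3 h.py
python3 -m crank '[[[-4,0,-3],[0,0,0]],[[-4,0,-3],[0,0,0]],[[-4,0,-3],[0,0,0]],[[-4,0,-2],[0,0,0]],[[-4,0,0],[0,0,0]]]' 0 >/dev/null; python3 h.py
python3 - <<'E'
from h import *
im,d=grab('top')
cv2.imwrite('pics/t2.png',cv2.resize(im[150:345,195:445,::-1],None,fx=3,fy=3,interpolation=cv2.INTER_CUBIC))
P=cloud('top',d); Q=(P-S)@B.T*1e3
m=(Q[...,1]>151)&(Q[...,1]<235)&(abs(Q[...,0]+9)<45)&(Q[...,2]>5)&(Q[...,2]<40)
print(m.sum(),Q[m].min(0),Q[m].max(0),np.median(Q[m],0))
E
```

```text
t5.6 book(mm) [ -8.6 149.6  11.4] turn left [ 0.    -0.    -0.006] F [-0.1 -0.5  0.1] w 0.0198 j [ 0.03  0.56 -0.46  2.12  0.46  0.56 -0.53]
t6.1 book(mm) [-10.9  78.1  80.6] turn left [-0.004 -0.001 -0.006] F [ 1.4 -0.7  0.3] w 0.0201 j [ 0.25  0.45 -0.54  2.07  0.35  0.71 -0.29]
t6.6 book(mm) [ -10.2 -125.5  194.8] turn left [ 0.005  0.003 -0.01 ] F [1.5 0.5 0. ] w -0.0 j [ 0.6   0.39 -0.54  1.83  0.24  0.98  0.2 ]
840 [-33.22334583 156.53591895   5.88547656] [ 17.61704564 208.16314446  17.41477602] [ -8.3847415  181.62572431  13.39521638]
```

View pics/t2.png

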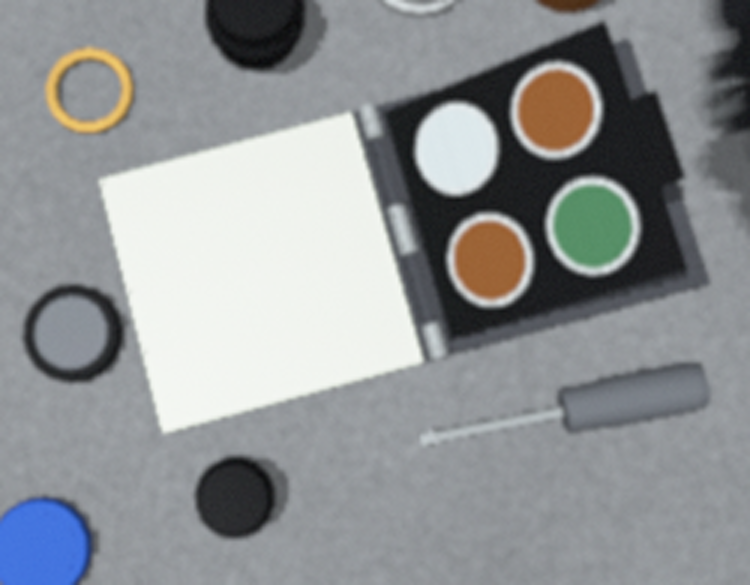

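The cap (72,333) now lies flat on the bench left of the plate, with its top at 13 mm. It spans y' from 156 to 208 mm, clear of the plate's edge at 150. Nothing else moved. Next is the leaf: I'll measure its angle and move the closed fingers outside the tab.

```bash
cat >> h.py <<'E'
def leaf(f=None):
    im,d=grab('top',f); Q=(cloud('top',d)-S)@B.T*1e3
    return Q
E
python3 - <<'E'
from h import *
z=np.load('/tmp/top.npz'); Q=(cloud('top',z['d'])-S)@B.T*1e3
m=(abs(Q[...,0])<60)&(Q[...,1]<-25)&(Q[...,1]>-135)&(Q[...,2]>22)&(Q[...,2]<115)
q=Q[m]; a=np.polyfit(q[:,1],q[:,2],1); print(m.sum(),a,np.arctan(-a[0]),q[:,1].min(),q[:,2].max())
t=m&(abs(Q[...,0])<18); print('tab',Q[t][:,1].min(),np.percentile(Q[t][:,2],99.5))
E
python3 -m crank '[[[-2.5,0.5,0],[0,0,0]],[[-2.5,0.5,0],[0,0,0]],[[-1,0,3],[0,0,0]],[[0,0,3],[0,0,0]],[[0,0,3],[0,0,0]]]' >/dev/null; python3 h.py
```

```text
5754 [-0.71277278 14.51683997] 0.6192469631330213 -125.85015210923517 104.56994239988022
tab -125.85015210923517 102.63512949033728
t7.2 book(mm) [  -2.6 -183.4   99.9] turn left [-0.001  0.    -0.011] F [0.2 1.1 0.3] w -0.0005 j [ 0.61  0.56 -0.47  1.81  0.33  0.85  0.22]
```

The leaf is at 0.62 rad, with its tab end at about y' = -125, z = 100 mm. That matches the 153 mm radius. Lower, advance to contact, then follow the arc.

```bash
python3 -m crank '[[[0,0.3,2],[0,0,0]],[[1,0,0.2],[0,0,0]],[[1.5,0,0],[0,0,0]],[[1.5,0,0],[0,0,0]],[[0,0,0],[0,0,0]]]' >/dev/null; python3 h.py
python3 -m crank '[[[0.5,0,-0.3],[0,0,0]],[[0.5,0,-0.5],[0,0,0]],[[0.5,0,-0.5],[0,0,0]],[[0.5,0,-0.5],[0,0,0]],[[0.5,0,-0.4],[0,0,0]]]' >/dev/null; python3 h.py
python3 - <<'E'
from h import *
im,d=grab('scene')
cv2.imwrite('pics/s3.png',cv2.resize(im[100:300,110:380,::-1],None,fx=2.9,fy=2.9,interpolation=cv2.INTER_CUBIC))
E
```

```text
t7.7 book(mm) [   3.1 -138.8   80.9] turn left [ 0.002  0.    -0.004] F [-0.4 -0.1  0.2] w 0.0001 j [ 0.55  0.56 -0.47  1.87  0.34  0.79  0.13]
t8.2 book(mm) [   2.6 -119.5  103.2] turn left [ 0.002  0.004 -0.01 ] F [-2.6 -9.   5.5] w -0.0002 j [ 0.53  0.51 -0.49  1.88  0.32  0.82  0.11]
```

View pics/s3.png

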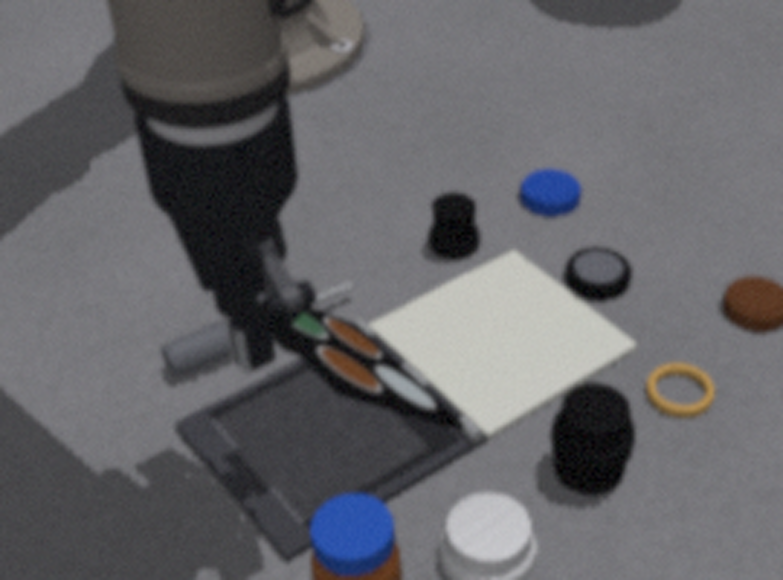

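The fingers press on the tab edge at about (265,340). The leaf is slightly raised and the book looks unmoved. The load is 9 N, so I'll check the book and then relieve it by rising.

```bash
cat > chk.py <<'E'
from h import *
im,d=grab('top'); P=cloud('top',d); Q=(P-S)@B.T*1e3
w=(im.min(-1)>140)&(np.abs(Q[...,2]-8)<4)&(abs(Q[...,0])<100)&(Q[...,1]>-20)&(Q[...,1]<200)
if w.sum()>1500:
    w=cv2.morphologyEx(w.astype(np.uint8),cv2.MORPH_OPEN,np.ones((5,5)))>0
    rc=cv2.minAreaRect(Q[w][:,:2].astype(np.float32)); print('white',rc)
for s in(-1,1):
    m=(s*Q[...,0]>25)&(abs(Q[...,0])<60)&(Q[...,2]>25)&(Q[...,2]<170)&(abs(Q[...,1])<150)
    q=Q[m]; th=np.arctan2(q[:,2]-13,-q[:,1]); rr=np.hypot(q[:,2]-13,q[:,1]); k=(rr>40)&(rr<145)
    print('leaf side',s,k.sum(),np.median(th[k]) if k.any() else 0)
where()
E
python3 -m crank '[[[0,0,-0.5],[0,0,0]],[[0,0,-0.5],[0,0,0]],[[0,0,0],[0,0,0]]]' >/dev/null; python3 chk.py
```

```text
white ((-0.9504470825195312, 77.87698364257812), (143.18930053710938, 140.10459899902344), 89.99520111083984)
leaf side -1 1436 0.8498189760615175
leaf side 1 1332 0.8505630037337075
t8.6 book(mm) [   2.6 -116.3  111.8] turn left [ 0.001  0.    -0.007] F [ 1.1 -1.5 -0.5] w -0.0001 j [ 0.53  0.5  -0.5   1.88  0.31  0.84  0.12]
```

The book hasn't moved (white centre 78 vs 78.5), the leaf is at 0.85 and the load is now about 1.5 N. Next I'll follow the arc near the fingertip.

```bash
python3 -m crank '[[[0.7,0,-0.6],[0,0,0]],[[0.7,0,-0.6],[0,0,0]],[[0.7,0,-0.5],[0,0,0]],[[0.7,0,-0.4],[0,0,0]]]' >/dev/null; python3 h.py
python3 -m crank '[[[0.7,0,-0.35],[0,0,0]],[[0.7,0,-0.35],[0,0,0]],[[0.7,0,-0.3],[0,0,0]],[[0.7,0,-0.25],[0,0,0]]]' >/dev/null; python3 h.py
python3 -m crank '[[[0.7,0,-0.2],[0,0,0]],[[0.7,0,-0.2],[0,0,0]],[[0.7,0,-0.1],[0,0,0]],[[0.7,0,0],[0,0,0]]]' >/dev/null; python3 chk.py
```

```text
t8.9 book(mm) [  2.2 -87.5 132.7] turn left [-0.001 -0.    -0.007] F [-0.7 -2.1  0.2] w 0.0001 j [ 0.51  0.46 -0.52  1.89  0.29  0.86  0.08]
t9.3 book(mm) [  2.7 -59.8 145. ] turn left [-0.    -0.    -0.008] F [-1.  -0.9  0.7] w -0.0003 j [ 0.48  0.43 -0.53  1.91  0.28  0.88  0.05]
white ((-0.8392715454101562, 77.796630859375), (140.3976593017578, 143.25003051757812), 0.07066786289215088)
leaf side -1 579 1.4781276831760422
leaf side 1 521 1.478041583818438
t9.8 book(mm) [  3.4 -30.5 150.1] turn left [ 0.001 -0.001 -0.006] F [-0.1  1.   1. ] w -0.0003 j [ 0.44  0.4  -0.55  1.93  0.27  0.88 -0.  ]
```

```bash
python3 -m crank '[[[0.9,0,0.3],[0,0,0]],[[0.9,0,0.3],[0,0,0]],[[0.9,0,0.3],[0,0,0]],[[0.9,0,0.4],[0,0,0]],[[0.9,0,0.4],[0,0,0]]]' >/dev/null; python3 h.py
python3 -m crank '[[[0.9,0,0.3],[0,0,0]],[[0.9,0,0.3],[0,0,0]],[[0.9,0,0.4],[0,0,0]],[[0.9,0,0.4],[0,0,0]]]' >/dev/null; python3 chk.py
```

```text
t10.3 book(mm) [  3.2  13.4 132.4] turn left [-0.    -0.    -0.007] F [ 0.1 -0.5  0.3] w -0.0 j [ 0.37  0.41 -0.55  1.98  0.29  0.83 -0.1 ]
white ((-0.9223251342773438, 100.43409729003906), (140.22344970703125, 98.02822875976562), 0.18155057728290558)
leaf side -1 66 2.088232140310864
leaf side 1 0 0
t10.8 book(mm) [  3.2  51.  117.9] turn left [-0.001 -0.001 -0.006] F [-0.4  1.3 -0.1] w -0.0001 j [ 0.3   0.42 -0.56  2.01  0.3   0.8  -0.19]
```

```bash
python3 -m crank '[[[0.75,0,0.45],[0,0,0]],[[0.75,0,0.5],[0,0,0]],[[0.7,0,0.55],[0,0,0]],[[0.65,0,0.6],[0,0,0]]]' >/dev/null; python3 h.py
python3 -m crank '[[[0.6,0,0.7],[0,0,0]],[[0.55,0,0.75],[0,0,0]],[[0.5,0,0.75],[0,0,0]],[[0.5,0,0.8],[0,0,0]]]' >/dev/null; python3 h.py
python3 -m crank '[[[0.35,0,0.8],[0,0,0]],[[0.3,0,0.8],[0,0,0]],[[0.25,0,0.8],[0,0,0]],[[0,0,0],[0,0,0]]]' >/dev/null; python3 h.py
python3 - <<'E'
from h import *
im,d=grab('scene')
cv2.imwrite('pics/s4.png',cv2.resize(im[100:300,140:410,::-1],None,fx=2.9,fy=2.9,interpolation=cv2.INTER_CUBIC))
E
```

```text
t11.2 book(mm) [ 3.7 77.4 97.3] turn left [-0.    -0.    -0.008] F [-0.  -0.6 -1. ] w 0.0001 j [ 0.24  0.44 -0.55  2.03  0.33  0.75 -0.27]
t11.6 book(mm) [ 4.  98.8 67.1] turn left [ 0.    -0.    -0.008] F [-0.7 -0.5  0.7] w -0.0001 j [ 0.18  0.49 -0.52  2.05  0.38  0.69 -0.35]
t11.9 book(mm) [  3.2 107.8  42.6] turn left [-0.002 -0.    -0.007] F [-0.3  0.6  0.1] w 0.0 j [ 0.14  0.53 -0.5   2.07  0.41  0.64 -0.4 ]
```

View pics/s4.png

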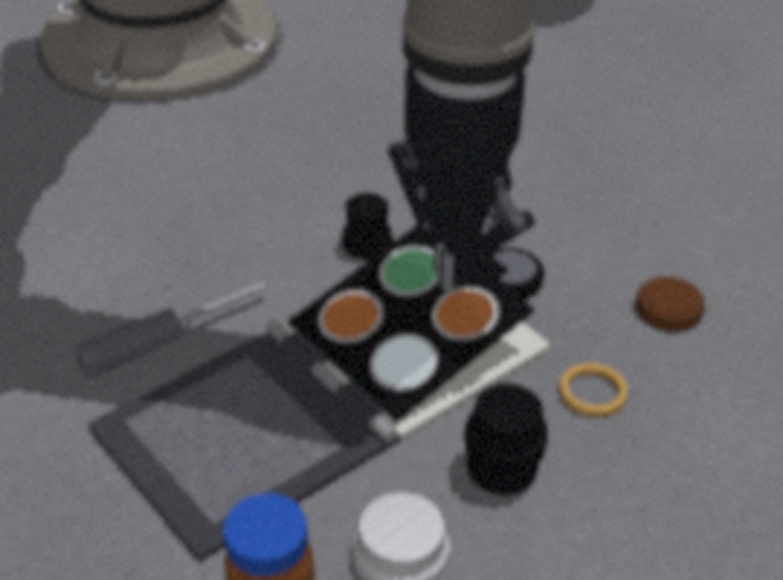

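The leaf is past vertical and nearly down over the white plate. The fingers are at (445,265) on its tab half, and the cap is in place at (520,270). Press the rest down slowly.

```bash
python3 -m crank '[[[0.2,0,0.7],[0,0,0]],[[0.1,0,0.7],[0,0,0]],[[0.05,0,0.6],[0,0,0]],[[0,0,0.4],[0,0,0]],[[0,0,0.3],[0,0,0]]]' >/dev/null; python3 h.py
python3 -m crank '[[[0,0,0.2],[0,0,0]],[[0,0,0.1],[0,0,0]],[[0,0,0],[0,0,0]]]' >/dev/null; python3 h.py
```

```text
t12.5 book(mm) [  3.8 111.   16.3] turn left [-0.001 -0.    -0.008] F [-0.8  0.1  1.1] w 0.0001 j [ 0.11  0.57 -0.47  2.08  0.45  0.59 -0.44]
t12.8 book(mm) [  4.  110.8  13.8] turn left [-0.     0.    -0.008] F [-0.2  0.8 -0.1] w 0.0002 j [ 0.11  0.57 -0.46  2.08  0.46  0.59 -0.44]
```

```bash
python3 -m crank '[[[0,0,0.1],[0,0,0]],[[0,0,0.1],[0,0,0]],[[0,0,0],[0,0,0]]]' >/dev/null; python3 h.py
python3 -m crank '[[[0,0,-1],[0,0,0]],[[0,0,-3],[0,0,0]],[[-3,0,-4],[0,0,0]],[[-4,0,-3],[0,0,0]],[[-4,0,-3],[0,0,0]]]' >/dev/null
python3 -m crank '[[[-4,0,-2],[0,0,0]],[[-4,0,0],[0,0,0]],[[-4,0,0],[0,0,0]],[[-4,0,0],[0,0,0]],[[0,0,0],[0,0,0]]]' >/dev/null
python3 - <<'E'
from h import *
im,d=grab('top'); Q=(cloud('top',d)-S)@B.T*1e3
cv2.imwrite('pics/t3.png',cv2.resize(im[150:345,195:445,::-1],None,fx=3,fy=3,interpolation=cv2.INTER_CUBIC))
m=(abs(Q[...,0])<58)&(Q[...,1]>15)&(Q[...,1]<135); a=np.polyfit(Q[m][:,1],Q[m][:,2],1); print('leaf slope',a,'angle',np.pi-a[0])
m=(Q[...,1]>156)&(Q[...,1]<235)&(abs(Q[...,0]+9)<45)&(Q[...,2]>5)&(Q[...,2]<40)
print('cap',Q[m].min(0),Q[m].max(0),np.median(Q[m],0)); where()
E
```

```text
t13.1 book(mm) [  4.2 110.8  13.3] turn left [ 0.     0.001 -0.008] F [-5.4  0.2 17.5] w -0.0001 j [ 0.1   0.57 -0.46  2.08  0.46  0.59 -0.45]
leaf slope [4.22105735e-04 1.38261134e+01] angle 3.1411705478547614
cap [-33.69311542 156.69437413   6.34828659] [ 17.47464989 207.95745706  17.51533211] [ -8.38513068 181.71557226  13.34464433]
t14.2 book(mm) [   0.7 -162.7  171.6] turn left [-0.     0.001 -0.014] F [-0.8  0.9 -0.5] w -0.0004 j [ 0.61  0.46 -0.51  1.78  0.27  0.97  0.23]
```

View pics/t3.png

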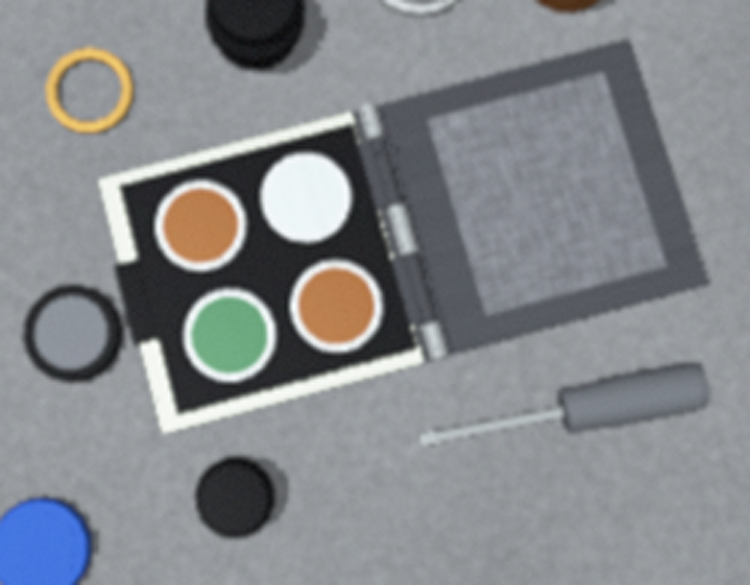

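The leaf lies flat on the white plate (3.141 rad). The cap (72,333) is flat on the bench, the bystanders are unmoved and the robot is clear. I'll hand in.

```bash
python3 -c "
from bench import r
print(r.hand_in())"
```

```text
the job is handed in; nothing more can be done
None
```

The job is handed in: the cap was pushed off and lies flat on the bench, the leaf lies flat on the white plate (measured 3.14 rad), and the book and the things around it show no movement in the last top view; no verdict was returned.

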